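Sort the fasteners, then draw the plug gauge to its ring and hold

ROBOT

A 6-joint arm with a two-finger parallel gripper is mounted at the origin on the work surface; the furniture and walls round the work are solid. World frame = base frame: x ahead of the robot, y to its left, z up, the work surface at z = 0. Lengths are in m, angles in degrees, forces in N, time in s.
With the tool pointing down it reaches from about 0.4 to 0.825 m from the base axis. Payload 7 kg.
Tool frame: the origin (TCP) lies at the centre of the arm's flange, where the gripper is bolted on; the fingertips stand 178 mm ahead of it and the grasp point (between the pads) lies 159 mm ahead of it (tip_reach is the distance from the TCP to the fingertips, in m); z points along the fingers, y is the line along which they close (so a half turn about z gives the same grasp; the last joint's range is limited). The gripper opens to 88 mm and grips with 3 to 60 N. Pads are 19 mm wide; open, the fingers measure 130 mm over their backs; the gripper's body (78 mm by 193 mm) begins 47 mm behind the grasp point.
Start: joints at [88.241, 20.546, 0.682, 0, -70.136, -16.507], TCP at [0.212, 0.641, 0.405] pointing down, gripper open.
Joint ranges: [-176.03, 176.03], [-82.01, 121.73], [-58.28, 71.71], [-173.87, 95.51], [-174.79, -0.11], [-173.66, 173.66]. Speed limits (degrees/s): [136.94, 136.94, 172.46, 180, 180, 180].

INTERFACE

Orientations are given as [roll, pitch, yaw] about the fixed x, y, z axes, in that order (R = Rz(yaw) Ry(pitch) Rx(roll)).
In Python, from plant import * gives the robot as it stands.
- The arm moves only by the shell command python3 -m handwheel 'ROWS'. ROWS is JSON, a list of rows, each a list of 7 numbers: the opening, from -1 (shut) to 1 (fully open), then the shift along the tool's x, y, z as a fraction of full scale, then the turn, a rotation vector about the tool's x, y, z as a fraction of full scale. A call has 1 to 5 rows; each row shifts and turns the commanded pose from where the row before left it, along the tool's axes as they then stand; what a row does not reach is not made up. Full scale, the value 1, is 0.025 m for a shift and 6 degrees for a turn. A row lasts 1/8 s, in which the tool goes at most 62.5 mm and 10.7 degrees, less where a joint would pass 70% of its speed; a pose out of reach is approached as far as the arm can. A call with a number of a shift or a turn outside -1 to 1 is refused whole. A call with a gripper value outside its range is refused whole. The fingers move at their own pace and stop on an object; the grip force is fixed at half the most. Time passes only in rows, so rows that do not move let the fingers close. It gives the time, the measured TCP pose, the force, the opening and the grip force at its end, in the units of the state.
- get_obs(): the state, without advancing time (a new reading comes with each control period).
- snapshot(name): name is "scene" or "top" or "wrist"; returns a dict with "color" (480x640x3 uint8, red, green, blue), "fx", "fy", "cx", "cy" (pixels), "R" (3x3) and "t" (3): a world point X has camera coordinates R X + t; the wrist camera has in their place "tool_from_camera" (4x4, takes a point from camera to tool coordinates, whose origin is the TCP and whose axes are the flange's). Camera axes: x right, y down, z forward; pixel columns grow to the right and rows downward; lengths in m; the calibration is good to about 2 mm. A picture is of the moment at which its call begins: read the wrist's pose just before it. There is no depth.
- close_job(): hands the job in; it is judged then, once.
The state is a dict: "clock": time; "joint_pos": joint angles; "qvel": joint speeds; "tau": joint torques, N m; "tool_pos": TCP position; "orientation": TCP orientation; "force": force on the tool from outside, world axes, zero at the start; "moment": the same for the moment, N m; "opening": finger opening in m; "gripper_force": force on a finger pad.
Only numpy, scipy, OpenCV 4.12 (cv2) and the standard library are available. Lean on these libraries where they do the work, as an engineer would, in place of code of your own. Each camera call takes 0.05 s, during which the arm holds its last target. There are 200 camera calls.

TASK

Clear the loose hardware off the bench for a bore check: put the loose bolt into the tray that already holds a bolt and the loose nut into the tray that already holds a nut. Then take the plug gauge by its handle and draw it straight up out of the grey housing only partway, until its red ring stands wholly above the housing while its blue ring stays hidden in the bore; finish while still gripping and holding it there. The bore is snug, so keep the gauge upright: the housing must stay standing where it is on the bench (not lifted or tipped), and everything else is left alone.

Things in the scene. Friction and masses are not known exactly. Their poses are not given: they have to be found in the camera images.
- plug_handle (a point): plug gauge: dark steel round handle 24 mm in diameter and 46 mm tall, upright; this point is the handle's centre, on the axis, 23 mm below its top, 29 mm above the underside of the collar; z is along the axis, up. Mass about 0.25 kg. Slides freely in the bore while aligned with it, and sinks back home if released
- plug_collar (a point): centre of the underside of the gauge's collar (34 mm wide, 6 mm thick, below the handle); at the start it is 0.5 mm above the housing's top. Below it the rod, 20 mm in diameter, 64.5 mm long, its foot on the bore's bottom; on the rod a red ring 12 to 22 mm and a blue ring 40 to 50 mm below the collar: red is wholly out once this point is 22 mm above the mouth, blue shows from 40 mm
- bore_mouth (a point): centre of the bore's mouth, in the middle of the housing's top face, 70 mm above the bench; z up along the bore. Bore 21.5 mm in diameter, 64 mm deep, blind
- housing: grey bored housing standing loose on the bench, about 1.5 kg: block 64 x 64 x 70 mm tall, with a 12 mm thick flange 84 mm long overall in its own x; origin at the centre of its underside
- plug: the whole plug gauge; origin as point plug_collar
- bolt_tray: fixed blue open tray, 140 (its x) x 130 (its y) x 36 mm tall, walls and floor 4 mm; it holds one bolt, in its half toward its own +x; origin at the centre of its underside. It may be the tray on the left or on the right
- nut_tray: fixed blue open tray of the same size, holding one nut in its half toward its own +x; origin at the centre of its underside
- bolt_centre (a point): the loose hex bolt, lying on the bench, 78 mm long: centre of its length, on its axis (it lies on the rim of its head and the end of its shank, leaning by 4 degrees, so that this point is 7 to 8 mm above the bench); shank 12 mm in diameter along its own y, hexagonal head 23 mm wide and 10 mm long at its +y end. 77 g
- bolt_head (a point): middle of the loose bolt's head, 34 mm from bolt_centre along its +y
- bolt_tip (a point): a point on the axis near the loose bolt's threaded end, 37 mm from bolt_centre along its -y
- nut_centre (a point): the loose hex nut lying flat on the bench: its centre, 5 mm above its underside; 22 mm across the flats along its own x, 25 mm across the corners along its own y, 10 mm tall, 30 g
- tray_bolt: the bolt (88 mm) that already lies in the bolt tray; origin at its underside
- tray_nut: the nut that already lies in the nut tray; origin at its underside
- weight_b: bystander (the loose one of two like it): turned steel weight with a knob, 52 mm in diameter, 84 mm tall; origin at its underside
- nozzle: bystander: copper gas nozzle standing upright, 22 mm in diameter, 66 mm tall; origin at its underside
- toggle_clamp: fixed obstacle: toggle clamp bolted to the bench, about 130 x 70 mm, its upright lever 159 mm tall; origin in its base
- spray: fixed obstacle: spray can 66 mm in diameter, 212 mm tall; origin at its underside

How it is judged:
By the outcome, as a careful person would: the job done as asked, in the order asked, and still so for the second after the job is handed in, while the arm keeps its last pose, push and grip.
It also fails if it takes over 64 s, if anything falls off the work surface, if the arm or the gripper's body presses on something with over 40 N, if the wrist force passes 120 N, or if a joint passes its speed limit or range.

## Working session

There is one attempt and no reset: what is moved stays moved. The work goes in short steps, Python scripts to look and compute and a shell command to move; the robot and the scene stay as the last step left them, time stands still between calls to the robot, and variables do not carry over. Pictures are saved under pics/ and viewed, at most 10 in all, crops included, and the job is handed in when it is done.

```bash
mkdir -p pics; ls; python3 - <<'E'
from plant import *
import cv2,numpy as np
o=get_obs(); print(o)
for n in("scene","top"):
    s=snapshot(n); cv2.imwrite(f"pics/{n}0.png",s["color"][:,:,::-1]); print(n,s["fx"],s["fy"],s["cx"],s["cy"],np.round(s["R"],3).tolist(),s["t"])
E
```

```text
pics
{'clock': 0.0, 'joint_pos': array([ 8.82406439e+01,  2.05919172e+01,  6.33179229e-01, -1.99082736e-02,
       -7.01347471e+01, -1.65061174e+01]), 'qvel': array([ 0.04731369,  0.01716287,  0.00733005,  0.0419889 , -0.0779841 ,
       -0.02015046]), 'tau': array([-2.43899194e-04, -5.82708764e+01,  2.93058425e+01,  6.99742019e+00,
        6.92840738e-03, -1.74475194e-04]), 'tool_pos': array([0.21150813, 0.64080351, 0.40371314]), 'orientation': array([ 1.79905050e+02, -8.61968332e-03, -1.82722466e+01]), 'force': array([ 0.51877518, -0.14408378,  0.50880739]), 'moment': array([ 0.04171617, -0.00734254,  0.01049909]), 'gripper_force': 0.0, 'opening': 0.0877213836546733}
scene 569.873443389304 569.873443389304 317.82290335918526 243.09957950663875 [[0.537, -0.844, -0.009], [-0.445, -0.274, -0.852], [0.717, 0.462, -0.523]] [-0.14913601  0.2446414   1.44631109]
top 450.3427064435901 450.3427064435901 321.52245362123506 244.33207246634785 [[-0.014, -1.0, 0.024], [-0.999, 0.013, -0.052], [0.052, -0.025, -0.998]] [0.04494721 0.35947858 1.19777599]
```

View pics/scene0.png

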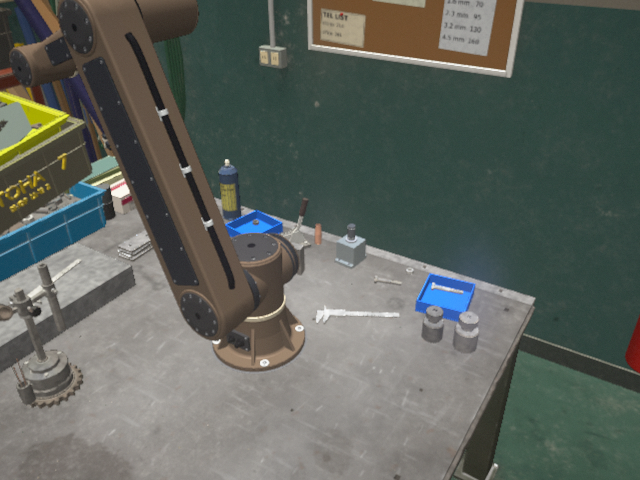

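View pics/top0.png

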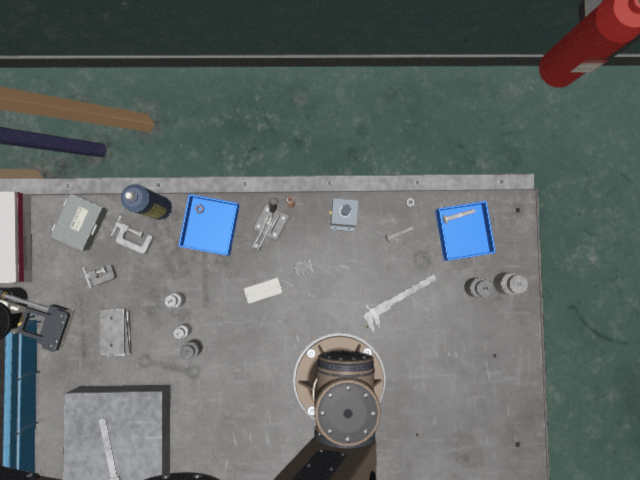

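The top view shows the loose bolt at about (400,234) and the loose nut at (410,202). The bolt tray is on the right at (466,231) and the nut tray on the left at (209,224). The housing with plug is at (344,213), the nozzle at (291,202), the clamp at (268,226) and the spray can at (145,200).

```bash
cat > h.py <<'E'
from plant import *
import cv2,numpy as np
from scipy.spatial.transform import Rotation as Ro
def cam(n):
    o=get_obs(); s=snapshot(n); 
    if n=="wrist":
        T=np.array(s["tool_from_camera"]); Rt=Ro.from_euler('xyz',o["orientation"],degrees=True).as_matrix()
        R=Rt@T[:3,:3]; c=Rt@T[:3,3]+o["tool_pos"]
    else:
        R=np.array(s["R"]).T; c=-R@np.array(s["t"])
    return s,R,c
def ray(v,uv,z):
    s,R,c=v; d=R@np.array([(uv[0]-s["cx"])/s["fx"],(uv[1]-s["cy"])/s["fy"],1]); return c+d*(z-c[2])/d[2]
def proj(v,X):
    s,R,c=v; p=R.T@(np.array(X)-c); return np.array([s["fx"]*p[0]/p[2]+s["cx"],s["fy"]*p[1]/p[2]+s["cy"]])
def need(X,yaw,o=None):
    "tool-axis fractions (units of 25mm) to bring TCP to X, and turn about tool z (units of 6 deg)"
    o=o or get_obs(); R=Ro.from_euler('xyz',o["orientation"],degrees=True)
    return np.round(R.inv().apply(np.array(X)-o["tool_pos"])/.025,2), round((o["orientation"][2]-yaw+90)%180/6-15,2)
E
python3 - <<'E'
from h import *
v=cam("top")
for n,uv,z in [("bolt",(400,234),.007),("head?",(411,229),.007),("tip?",(388,239),.007),("nut",(410,202),.01),("housing",(343,212),.07),("plughandle top",(345,211),.122),("btray",(466,231),.036),("ntray",(209,224),.036),("traybolt",(460,215),.01),("traynut",(200,209),.01),("nozzle",(291,202),.066),("clamp lever",(273,203),.159),("clamp",(268,228),.03),("spray",(130,192),.21),("weight",(479,287),.08)]:
    print(n,np.round(ray(v,uv,z),3))
v=cam("wrist");cv2.imwrite("pics/w0.png",v[0]["color"][:,:,::-1]);print(np.round(v[0]["tool_from_camera"],3),v[0]["fx"])
c=cam("top")[0]["color"]
cv2.imwrite("pics/crop.png",cv2.resize(c[180:270,320:500,::-1],None,fx=4,fy=4,interpolation=cv2.INTER_CUBIC))
E
```

```text
bolt [ 0.385 -0.172  0.007]
head? [ 0.398 -0.202  0.007]
tip? [ 0.372 -0.139  0.007]
nut [ 0.471 -0.201  0.01 ]
housing [ 0.439 -0.015  0.07 ]
plughandle top [ 0.435 -0.016  0.122]
btray [ 0.389 -0.342  0.036]
ntray [0.416 0.334 0.036]
traybolt [ 0.435 -0.336  0.01 ]
traynut [0.459 0.363 0.01 ]
nozzle [0.467 0.118 0.066]
clamp lever [0.451 0.157 0.159]
clamp [0.404 0.181 0.03 ]
spray [0.472 0.469 0.21 ]
weight [ 0.243 -0.355  0.08 ]
[[ 0.    -0.967 -0.254  0.069]
 [ 1.    -0.     0.001 -0.   ]
 [-0.001 -0.254  0.967  0.02 ]
 [ 0.     0.     0.     1.   ]] 386.96274307742567
```

View pics/crop.png

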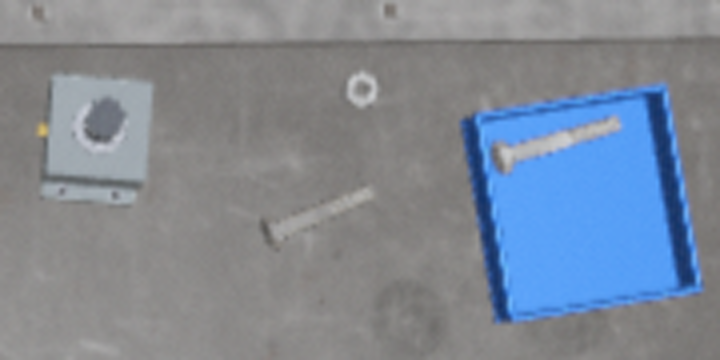

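The crop shows the bolt head at crop (270,230) and its tip at (372,190). The nut is at (362,89), and the tray bolt lies in the far (+x) half of the right tray. Next I'll swing over and look with the wrist camera.

```bash
H="python3 -m handwheel"
$H '[[1,0,0,0,0,0,1],[1,0,0,0,0,0,1],[1,0,0,0,0,0,1],[1,0,0,0,0,0,1],[1,0,0,0,0,0,1]]'
$H '[[1,0,0,0,0,0,1],[1,0,0,0,0,0,1],[1,0,0,0,0,0,1],[1,0,0,0,0,0,1],[1,0,0,0,0,0,1]]'
$H '[[1,0,0,0,0,0,1],[1,0,0,0,0,0,1],[1,0,0,0,0,0,0]]'
```

```text
clock: 0.88
tool_pos: [0.2116, 0.6409, 0.4045]
orientation: [180.0, -0.0, -48.5]
force: [0.1, -0.6, 0.2]
opening: 0.0874
gripper_force: 0.0
clock: 1.5
tool_pos: [0.2115, 0.6409, 0.4045]
orientation: [180.0, -0.0, -78.5]
force: [0.7, -0.2, 0.7]
opening: 0.0876
gripper_force: 0.0
clock: 1.88
tool_pos: [0.2115, 0.6409, 0.4045]
orientation: [180.0, -0.0, -90.2]
force: [-1.1, -0.5, 0.1]
opening: 0.0874
gripper_force: 0.0
```

```bash
H="python3 -m handwheel"
$H '[[1,1,-0.45,0,0,0,0],[1,1,-0.45,0,0,0,0],[1,1,-0.45,0,0,0,0],[1,1,-0.45,0,0,0,0],[1,1,-0.45,0,0,0,0]]' | sed -n 1,2p
$H '[[1,1,-0.45,0,0,0,0],[1,1,-0.45,0,0,0,0],[1,1,-0.45,0,0,0,0],[1,1,-0.45,0,0,0,0],[1,1,-0.45,0,0,0,0]]'| sed -n 1,2p
$H '[[1,1,-0.45,0,0,0,0],[1,1,-0.45,0,0,0,0],[1,1,-0.45,0,0,0,0],[1,1,-0.45,0,0,0,0],[1,1,-0.45,0,0,0,0]]'| sed -n 1,2p
$H '[[1,1,-0.45,0,0,0,0],[1,1,-0.45,0,0,0,0],[1,1,0,0,0,0,0],[1,1,0,0,0,0,0],[1,1,0,0,0,0,0]]'| sed -n 1,2p
$H '[[1,1,0,0,0,0,0],[1,1,0,0,0,0,0],[1,1,0,0,0,0,0],[1,1,0,0,0,0,0],[1,1,0,0,0,0,0]]'| sed -n 1,2p
$H '[[1,1,0,0,0,0,0],[1,1,0,0,0,0,0],[1,1,0,0,0,0,0],[1,1,0,0,0,0,0],[1,1,0,0,0,0,0]]'| sed -n 1,2p
$H '[[1,1,0,0,0,0,0],[1,1,0,0,0,0,0],[1,0,0,0,0,0,0],[1,0,0,0,0,0,0]]'
python3 - <<'E'
from h import *
v=cam("wrist");cv2.imwrite("pics/w1.png",v[0]["color"][:,:,::-1]);np.savez("w1.npz",c=v[0]["color"],R=v[1],t=v[2])
for X in [(.385,-.172,.007),(.471,-.201,.01),(.389,-.342,.036)]: print(proj(v,X))
E
```

```text
clock: 2.5
tool_pos: [0.2675, 0.5148, 0.4047]
clock: 3.12
tool_pos: [0.3236, 0.3888, 0.4047]
clock: 3.75
tool_pos: [0.379, 0.2634, 0.4047]
clock: 4.38
tool_pos: [0.4004, 0.1384, 0.4047]
clock: 5.0
tool_pos: [0.3995, 0.0135, 0.4047]
clock: 5.62
tool_pos: [0.3987, -0.1114, 0.4048]
clock: 6.12
tool_pos: [0.3987, -0.1602, 0.4046]
orientation: [-180.0, 0.0, -90.3]
force: [-0.8, 0.3, 0.7]
opening: 0.0877
gripper_force: 0.0
[332.54127384 196.41844181]
[242.62056275 167.1475904 ]
[329.61134727 -10.53252712]
```

View pics/w1.png

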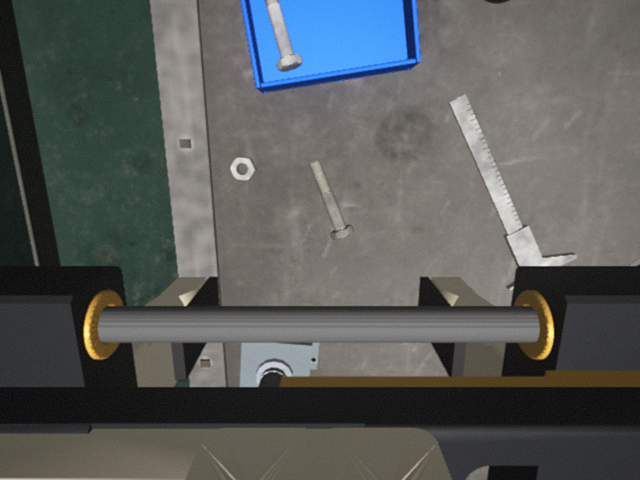

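The wrist view shows the nut at (242,169), the bolt from its tip at (316,162) to its head at (342,231), and the near edge of the bolt tray at the top. These agree with the top-camera projections to within a few pixels.

```bash
python3 - <<'E'
from h import *
s=snapshot("wrist"); d=np.load("w1.npz"); v=(s,d["R"],d["t"])
g=cv2.cvtColor(d["c"],cv2.COLOR_RGB2GRAY)
for n,(x0,y0,x1,y1),z in [("nut",(222,148,264,190),.01),("bolt",(300,150,365,250),.008)]:
    r=g[y0:y1,x0:x1]; t=np.median(r)+22
    m=((r>t)*255).astype(np.uint8); cs,_=cv2.findContours(m,cv2.RETR_EXTERNAL,cv2.CHAIN_APPROX_NONE)
    c=max(cs,key=cv2.contourArea).reshape(-1,2)+[x0,y0]
    W=np.array([ray(v,p,z)[:2] for p in c])
    print(n,t,len(c),"mid box",W.min(0),W.max(0),(W.min(0)+W.max(0))/2)
    if n=="nut":
        for a in range(0,180,6):
            u=np.array([np.cos(np.radians(a)),np.sin(np.radians(a))]);q=W@u;print(a,round(np.ptp(q)*1e3,1),end="; ")
        M=cv2.moments(cv2.convexHull(c)); print("cent",ray(v,(M['m10']/M['m00'],M['m01']/M['m00']),z))
    else:
        (cx,cy),(w,h),a=cv2.minAreaRect((W*1e4).astype(np.float32)); print("rect",cx/1e4,cy/1e4,w/10,h/10,a)
        vx,vy,_,_=cv2.fitLine((W*1e4).astype(np.float32),cv2.DIST_L1,0,.01,.01).ravel(); print("dir",np.degrees(np.arctan2(vy,vx)))
# tray from top
v=cam("top"); hsv=cv2.cvtColor(v[0]["color"],cv2.COLOR_RGB2HSV); m=cv2.inRange(hsv,(100,150,60),(118,255,255))
cs,_=cv2.findContours(m,cv2.RETR_EXTERNAL,cv2.CHAIN_APPROX_SIMPLE)
for c in sorted(cs,key=cv2.contourArea)[-4:]:
    W=np.array([ray(v,p,.036)[:2] for p in cv2.convexHull(c).reshape(-1,2)],np.float32); print(cv2.minAreaRect(W), cv2.boundingRect(c))
print(need((.385,-.17,.3),-69))
E
```

```text
nut 133.0 67 mid box [ 0.46018183 -0.21051216] [ 0.48321158 -0.18879157] [ 0.47169671 -0.19965187]
0 23.0; 6 23.1; 12 22.9; 18 22.4; 24 21.8; 30 22.3; 36 22.6; 42 22.7; 48 23.0; 54 23.1; 60 23.0; 66 22.7; 72 22.3; 78 21.7; 84 21.7; 90 21.7; 96 22.4; 102 22.8; 108 22.9; 114 22.8; 120 22.8; 126 22.7; 132 22.3; 138 22.2; 144 21.9; 150 21.7; 156 22.3; 162 22.8; 168 23.0; 174 23.0; cent [ 0.471836   -0.19984229  0.01      ]
bolt 139.0 101 mid box [ 0.36941094 -0.17059694] [ 0.3904522  -0.13111083] [ 0.37993157 -0.15085388]
rect 0.3800543701171875 -0.1508263671875 12.607794952392577 41.018063354492185 17.662456512451172
dir -72.04603
((0.10290294885635376, 0.7911641001701355), (0.12266022711992264, 0.032643962651491165), 1.0526822805404663) (22, 324, 14, 50)
((-0.15255425870418549, 0.790881872177124), (0.03379406780004501, 0.13731525838375092), 89.83570861816406) (20, 423, 15, 57)
((0.357272207736969, -0.3455135226249695), (0.07073064893484116, 0.1347019523382187), 8.68569278717041) (441, 226, 54, 34)
((0.4150683283805847, 0.3339073061943054), (0.13307519257068634, 0.1367749571800232), 78.8863754272461) (179, 195, 60, 60)
(array([0.42, 0.56, 4.19]), np.float64(-3.54))
```

```bash
H="python3 -m handwheel"
$H '[[1,0,0,1,0,0,-0.9],[1,0,0,1,0,0,-0.9],[1,0,0,1,0,0,-0.8],[1,0,0,1,0,0,-0.8],[1,0,0,0,0,0,0]]'
python3 - <<'E'
from h import *
v=cam("wrist"); cv2.imwrite("pics/w2.png",v[0]["color"][:,:,::-1])
g=cv2.GaussianBlur(cv2.cvtColor(v[0]["color"],cv2.COLOR_RGB2GRAY),(3,3),0).astype(int)
p=proj(v,(.381,-.166,.007)).astype(int); print(p)
x0,y0=p-70; r=g[y0:y0+140,x0:x0+140]; b=np.median(r); m=((abs(r-b)>16)*255).astype(np.uint8)
m=cv2.morphologyEx(m,cv2.MORPH_CLOSE,np.ones((5,5)));m=cv2.morphologyEx(m,cv2.MORPH_OPEN,np.ones((3,3)))
cs,_=cv2.findContours(m,cv2.RETR_EXTERNAL,cv2.CHAIN_APPROX_NONE)
for c in cs:
    if cv2.contourArea(c)<150: continue
    W=np.array([ray(v,q,.008)[:2] for q in c.reshape(-1,2)+[x0,y0]])*1e3
    print(cv2.minAreaRect(W.astype(np.float32)),cv2.boundingRect(c))
E
```

```text
clock: 6.9
tool_pos: [0.3985, -0.1595, 0.3034]
orientation: [179.8, 0.1, -69.9]
force: [-0.5, -1.5, 1.4]
opening: 0.0876
gripper_force: 0.0
[342 232]
((381.80926513671875, -169.6141815185547), (30.435840606689453, 81.53043365478516), 16.71719741821289) (48, 9, 44, 110)
```

View pics/w2.png

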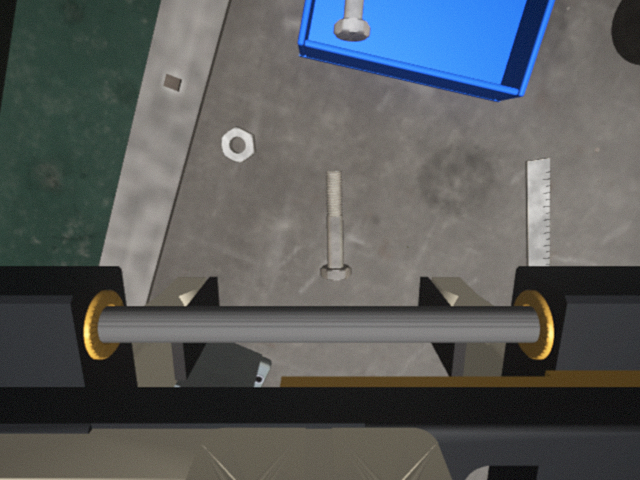

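The bolt's tip is at (333.5,171) and the end of its head at (336,279), so it lies almost along the tool's x axis.

```bash
python3 - <<'E'
from h import *
v=cam("wrist")
a=ray(v,(333.5,171),.006);b=ray(v,(336,278),.01);print(a,b,np.linalg.norm(a-b),np.degrees(np.arctan2(*(a-b)[[1,0]])))
g=b+(a-b)/np.linalg.norm(a-b)*.032; print(g); print(need((g[0],g[1],.1805),-70))
n=ray(v,(238,145),.01);print("nut",n)
E
```

```text
[ 0.40428777 -0.20554851  0.006     ] [ 0.37465858 -0.13188163  0.01      ] 0.07950282248601592 -68.0897658404155
[ 0.38658437 -0.16153265  0.00838999]
(array([-0.11,  0.51,  4.99]), np.float64(0.01))
nut [ 0.47262375 -0.19978253  0.01      ]
```

```bash
H="python3 -m handwheel"
$H '[[0,-0.1,0.5,1,0,0,-0.3],[0,0,0,1,0,0,0],[0,0,0,1,0,0,0],[0,0,0,1,0,0,0],[0,0,0,0.95,0,0,0]]'
$H '[[-1,0,0,0,0,0,0],[-1,0,0,0,0,0,0],[-1,0,0,0,0,0,0],[-1,0,0,0,0,0,0],[-1,0,0,0,0,0,0]]'
```

```text
clock: 7.62
tool_pos: [0.3876, -0.1617, 0.1814]
orientation: [-179.8, -0.1, -68.1]
force: [0.1, 0.0, -0.1]
opening: 0.0457
gripper_force: 0.0
clock: 8.25
tool_pos: [0.3869, -0.1619, 0.1815]
orientation: [-179.9, -0.0, -68.1]
force: [-1.0, -0.2, 6.9]
opening: 0.0102
gripper_force: 30.0
```

```bash
H="python3 -m handwheel"
$H '[[-1,0,0,-0.5,0,0,0],[-1,0,0,-1,0,0,0],[-1,0,0,-1,0,0,0.8],[-1,0,0,-1,0,0,0.8],[-1,0,0,0,0,0,0.7]]'
python3 - <<'E'
from h import *
o=get_obs();print(need((.358,-.339,.24),-82),o["tool_pos"])
E
```

```text
clock: 8.88
tool_pos: [0.387, -0.1619, 0.2703]
orientation: [-179.8, -0.0, -82.0]
force: [0.1, -0.3, -1.5]
opening: 0.0104
gripper_force: 30.0
(array([6.85, 2.14, 1.21]), np.float64(-0.0)) [ 0.38703971 -0.1618712   0.27027217]
```

```bash
H="python3 -m handwheel"
$H '[[-1,0.98,0.3,0,0,0,0],[-1,0.98,0.3,0,0,0,0],[-1,0.98,0.3,0,0,0,0],[-1,0.98,0.3,0,0,0,0],[-1,0.98,0.3,0,0,0,0]]' | sed -n 2p
$H '[[-1,0.98,0.3,0,0,0,0],[-1,0.98,0.3,0,0,0,0],[-1,0,0,0,0,0,0]]'
python3 - <<'E'
from h import *
v=cam("wrist"); cv2.imwrite("pics/w3.png",v[0]["color"][:,:,::-1])
E
```

```text
tool_pos: [0.3663, -0.2892, 0.2684]
clock: 9.88
tool_pos: [0.3584, -0.3402, 0.2681]
orientation: [180.0, 0.0, -82.0]
force: [-0.3, 0.4, -1.3]
opening: 0.0105
gripper_force: 30.0
```

View pics/w3.png

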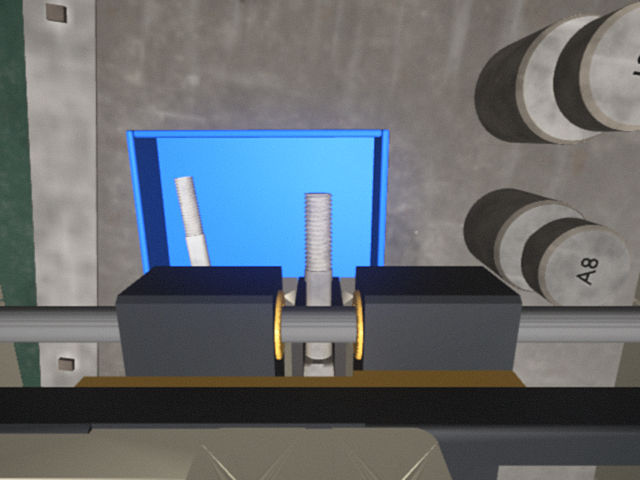

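The held bolt is at column 318 and lines up with the tray, whose walls are at columns about 143 and 384. The tray bolt is near column 195 and the weights are at the right. I'll shift 11 mm toward the tray's middle and release slightly high, so the gripper body clears the weight.

```bash
H="python3 -m handwheel"
$H '[[-1,0,-0.45,0.75,0,0,0],[-1,0,0,1,0,0,0],[-1,0,0,1,0,0,0],[-1,0,0,0,0,0,0]]'
$H '[[-0.55,0,0,0,0,0,0],[-0.55,0,0,0,0,0,0],[-0.55,0,0,0,0,0,0]]'
$H '[[-0.55,0,0,-1,0,0,0],[-0.55,0,0,-1,0,0,0],[-0.55,0,0,-1,0,0,0]]'
python3 - <<'E'
from h import *
s=cam("top")[0];cv2.imwrite("pics/t2.png",cv2.resize(s["color"][180:300,400:520,::-1],None,fx=4,fy=4))
print(need((.4722,-.1998,.28),-4))
E
```

```text
clock: 10.42
tool_pos: [0.3693, -0.3366, 0.1983]
orientation: [179.8, 0.1, -81.8]
force: [0.7, 0.5, -0.8]
opening: 0.0103
gripper_force: 30.0
clock: 10.8
tool_pos: [0.3702, -0.3376, 0.2006]
orientation: [-179.9, -0.0, -81.9]
force: [0.3, -0.1, -0.5]
opening: 0.0196
gripper_force: 0.0
clock: 11.18
tool_pos: [0.3699, -0.3375, 0.2759]
orientation: [-180.0, -0.0, -81.9]
force: [0.4, -0.9, 0.1]
opening: 0.0197
gripper_force: 0.0
(array([-4.9 , -4.8 , -0.03]), np.float64(-12.97))
```

```bash
H="python3 -m handwheel"
$H '[[0,-0.98,-0.96,0,0,0,0],[0,-0.98,-0.96,0,0,0,0],[0,-0.98,-0.96,0,0,0,0],[0,-0.98,-0.96,0,0,0,0],[0,-0.98,-0.96,0,0,0,0]]'|sed -n 2,3p
python3 - <<'E'
from h import *
v=cam("wrist"); cv2.imwrite("pics/w4.png",v[0]["color"][:,:,::-1])
E
$H '[[0,0,0,0,0,0,-1],[0,0,0,0,0,0,-1],[0,0,0,0,0,0,-1],[0,0,0,0,0,0,-1],[0,0,0,0,0,0,-1]]'|sed -n 2,3p
$H '[[0,0,0,0,0,0,-1],[0,0,0,0,0,0,-1],[0,0,0,0,0,0,-1],[0,0,0,0,0,0,-1],[0,0,0,0,0,0,-1]]'|sed -n 2,3p
$H '[[0,0,0,0,0,0,-1],[0,0,0,0,0,0,-1],[0,0,0,0,0,0,-1],[0,0,0,0,0,0,0]]'|sed -n 1,3p
python3 - <<'E'
from h import *
v=cam("top");c=v[0]["color"][180:280,400:520,::-1]
w=cv2.imread("pics/w4.png")
cv2.imwrite("pics/m1.png",np.hstack([cv2.resize(w,(400,300)),cv2.resize(c,(360,300),interpolation=cv2.INTER_CUBIC)]))
print(need((.4722,-.1998,.184),-4))
E
```

```text
tool_pos: [0.4719, -0.1983, 0.2751]
orientation: [-179.9, -0.0, -81.9]
tool_pos: [0.4713, -0.1993, 0.275]
orientation: [-180.0, -0.0, -51.7]
tool_pos: [0.4713, -0.1993, 0.275]
orientation: [-180.0, -0.0, -21.7]
clock: 13.65
tool_pos: [0.4714, -0.1993, 0.275]
orientation: [-180.0, -0.0, -3.9]
(array([0.03, 0.02, 3.64]), np.float64(-0.0))
```

View pics/m1.png

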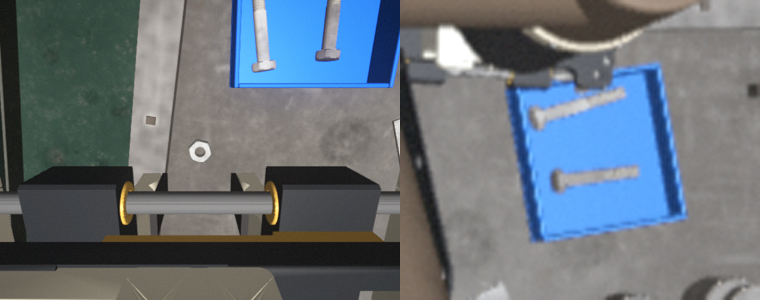

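The placed bolt lies flat in the bolt tray beside the first one, and the nut is centred ahead of the fingers. Now the nut.

```bash
H="python3 -m handwheel"
$H '[[0,0.03,0.02,1,0,0,0],[0,0,0,1,0,0,0],[0,0,0,1,0,0,0],[0,0,0,0.75,0,0,0]]'
$H '[[-1,0,0,0,0,0,0],[-1,0,0,0,0,0,0],[-1,0,0,0,0,0,0],[-1,0,0,0,0,0,0]]'
$H '[[-1,0,0,-0.5,0,0,0],[-1,0,0,-1,0,0,0],[-1,0,0,-1,0,0,0],[-1,0,0,-1,0,0,0],[-1,0,0,-1,0,0,0]]'
python3 - <<'E'
from h import *
v=cam("wrist"); cv2.imwrite("pics/w5.png",v[0]["color"][:,:,::-1])
c=v[0]["color"][180:380,220:420,::-1];cv2.imwrite("pics/w5c.png",cv2.resize(c,None,fx=2,fy=2))
E
```

```text
clock: 14.2
tool_pos: [0.4719, -0.1998, 0.18]
orientation: [-180.0, 0.0, -4.0]
force: [-1.0, 0.4, 0.8]
opening: 0.0439
gripper_force: 0.0
clock: 14.7
tool_pos: [0.4723, -0.1998, 0.1816]
orientation: [-180.0, -0.1, -3.9]
force: [-0.7, -0.5, 2.9]
opening: 0.0211
gripper_force: 30.0
clock: 15.32
tool_pos: [0.4719, -0.1998, 0.2953]
orientation: [-180.0, -0.0, -3.9]
force: [-0.4, -0.5, -0.5]
opening: 0.0208
gripper_force: 30.0
```

View pics/w5c.png

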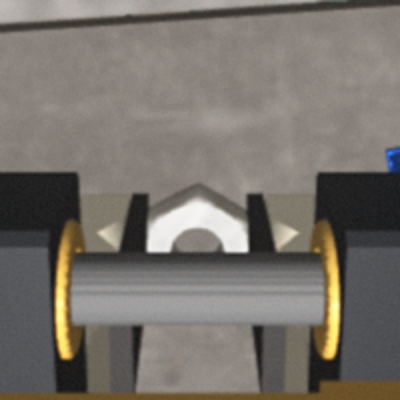

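The nut is held squarely by its flats at crop (200,230). I'll raise it and carry it over the clamp to the left tray.

```bash
H="python3 -m handwheel"
$H '[[-1,0,0,-1,0,0,0],[-1,0,0,-1,0,0,0],[-1,0,0,-1,0,0,0],[-1,-0.23,-0.97,0,0,0,0],[-1,-0.23,-0.97,0,0,0,0]]'|sed -n 2,3p
$H '[[-1,-0.23,-0.97,0,0,0,0],[-1,-0.23,-0.97,0,0,0,0],[-1,-0.23,-0.97,0,0,0,0],[-1,-0.23,-0.97,0,0,0,0],[-1,-0.23,-0.97,0,0,0,0]]'|sed -n 2,3p
$H '[[-1,-0.23,-0.97,0,0,0,0],[-1,-0.23,-0.97,0,0,0,0],[-1,-0.23,-0.97,0,0,0,0],[-1,-0.23,-0.97,0,0,0,0],[-1,-0.23,-0.97,0,0,0,0]]'|sed -n 2,3p
$H '[[-1,-0.23,-0.97,0,0,0,0],[-1,-0.23,-0.97,0,0,0,0],[-1,-0.23,-0.97,0,0,0,0],[-1,-0.23,-0.97,0,0,0,0],[-1,-0.23,-0.97,0,0,0,0]]'|sed -n 2,3p
$H '[[-1,-0.23,-0.97,0,0,0,0],[-1,-0.23,-0.97,0,0,0,0],[-1,-0.23,-0.97,0,0,0,0],[-1,-0.23,-0.97,0,0,0,0],[-1,-0.23,-0.97,0,0,0,0]]'
python3 - <<'E'
from h import *
o=get_obs();print(need((.385,.338,.192),-11))
v=cam("wrist");hsv=cv2.cvtColor(v[0]["color"],cv2.COLOR_RGB2HSV); m=cv2.inRange(hsv,(100,150,60),(118,255,255))
cs,_=cv2.findContours(m,cv2.RETR_EXTERNAL,cv2.CHAIN_APPROX_SIMPLE)
P=np.vstack([c.reshape(-1,2) for c in cs if cv2.contourArea(c)>300]); W=np.array([ray(v,p,.036)[:2] for p in P],np.float32)
print(W.min(0),W.max(0),cv2.minAreaRect(W))
E
```

```text
tool_pos: [0.4634, -0.1503, 0.3695]
orientation: [-180.0, -0.1, -3.9]
tool_pos: [0.4428, -0.0271, 0.3692]
orientation: [-180.0, -0.0, -3.9]
tool_pos: [0.4224, 0.0958, 0.3692]
orientation: [-180.0, -0.0, -3.9]
tool_pos: [0.4019, 0.2186, 0.3692]
orientation: [-180.0, -0.0, -3.9]
clock: 18.5
tool_pos: [0.3816, 0.3425, 0.3686]
orientation: [-180.0, -0.0, -3.9]
force: [-0.9, 1.0, 0.0]
opening: 0.0208
gripper_force: 30.0
(array([0.15, 0.17, 7.06]), np.float64(1.19))
[0.3359521  0.26219013] [0.49548045 0.41489065] ((0.41562795639038086, 0.33840447664260864), (0.12955068051815033, 0.13936302065849304), 78.81185913085938)
```

```bash
H="python3 -m handwheel"
$H '[[-1,0.15,0.17,1,0,0,0.6],[-1,0,0,1,0,0,0.6],[-1,0,0,1,0,0,0],[-1,0,0,1,0,0,0],[-1,0,0,1,0,0,0]]'
$H '[[-1,0,0,1,0,0,0],[-1,0,0,1,0,0,0],[-0.2,0,0,0,0,0,0],[-0.2,0,0,0,0,0,0],[-0.2,0,0,0,0,0,0]]'
$H '[[-0.2,0,0,-1,0,0,0],[-0.2,0,0,-1,0,0,0],[-0.2,0,0,-1,0,0,0],[-0.2,0,0,-1,0,0,0],[-0.2,0,0,-1,0,0,0]]'
$H '[[0,0,0,-1,0,0,0],[0,0,0,-1,0,0,0],[0,0,0,-1,0,0,0],[0,0,0,0,0,0,0]]'
python3 - <<'E'
from h import *
v=cam("wrist"); cv2.imwrite("pics/w6.png",v[0]["color"][:,:,::-1])
v=cam("top");c=v[0]["color"][180:280,160:280,::-1]
w=cv2.imread("pics/w6.png")
cv2.imwrite("pics/m2.png",np.hstack([cv2.resize(w,(400,300)),cv2.resize(c,(360,300),interpolation=cv2.INTER_CUBIC)]))
print(need((.38,.05,.39),-11),need((.37,-.016,.39),-11))
E
```

```text
clock: 19.18
tool_pos: [0.3853, 0.3372, 0.2426]
orientation: [180.0, -0.0, -11.1]
force: [-0.1, -0.0, 0.4]
opening: 0.0211
gripper_force: 30.0
clock: 19.8
tool_pos: [0.3856, 0.3371, 0.1945]
orientation: [-179.9, -0.0, -11.1]
force: [-0.1, 0.1, 0.5]
opening: 0.0346
gripper_force: 0.0
clock: 20.42
tool_pos: [0.3853, 0.3364, 0.3204]
orientation: [-179.9, -0.0, -11.1]
force: [-0.9, 0.4, -0.2]
opening: 0.0348
gripper_force: 0.0
clock: 20.92
tool_pos: [0.3855, 0.3367, 0.3965]
orientation: [-179.7, -0.1, -11.1]
force: [-0.2, 0.6, -0.7]
opening: 0.0436
gripper_force: 0.0
(array([ 2.  , 11.27,  0.14]), np.float64(-0.01)) (array([ 2.11, 13.94,  0.14]), np.float64(-0.01))
```

View pics/m2.png

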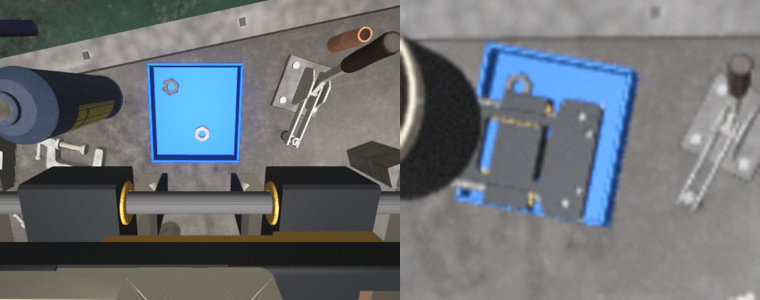

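The loose nut lies in the left tray at (202,133) in the composite, next to the tray nut at (170,87). Next I'll look at the plug.

```bash
H="python3 -m handwheel"
$H '[[0,0.24,0.98,0,0,0,0],[0,0.24,0.98,0,0,0,0],[0,0.24,0.98,0,0,0,0],[0,0.24,0.98,0,0,0,0],[0,0.24,0.98,0,0,0,0]]'|sed -n 2,3p
$H '[[0,0.24,0.98,0,0,0,0],[0,0.24,0.98,0,0,0,0],[0,0.24,0.98,0,0,0,0],[0,0.24,0.98,0,0,0,0],[0,0.24,0.98,0,0,0,0]]'|sed -n 2,3p
$H '[[0,0.24,0.98,0,0,0,0],[0,0.24,0.98,0,0,0,0],[0,0.24,0.98,0,0,0,0],[0,0.24,0.98,0,0,0,0],[0,0,0,0,0,0,0]]'|sed -n 2,3p
python3 - <<'E'
from h import *
o=get_obs()
v=cam("wrist"); np.savez("w7.npz",c=v[0]["color"],R=v[1],t=v[2])
p=proj(v,(.437,-.016,.122));print(p,proj(v,(.437,-.016,.0765)),proj(v,(.437+.012,-.016,.122)))
x,y=p.astype(int); x0=x-100;y0=max(y-130,0)
cv2.imwrite("pics/w7.png",cv2.resize(v[0]["color"][y0:y0+200,x0:x0+200,::-1],None,fx=3,fy=3,interpolation=cv2.INTER_CUBIC)); print(x0,y0)
E
```

```text
tool_pos: [0.3912, 0.2086, 0.3935]
orientation: [-180.0, -0.0, -11.1]
tool_pos: [0.3968, 0.0827, 0.3935]
orientation: [-180.0, -0.0, -11.1]
tool_pos: [0.4013, -0.0182, 0.3934]
orientation: [-180.0, -0.0, -11.2]
[304.00285559 190.72972569] [306.09588861 182.68017152] [300.19377724 172.42789389]
204 60
```

View pics/w7.png

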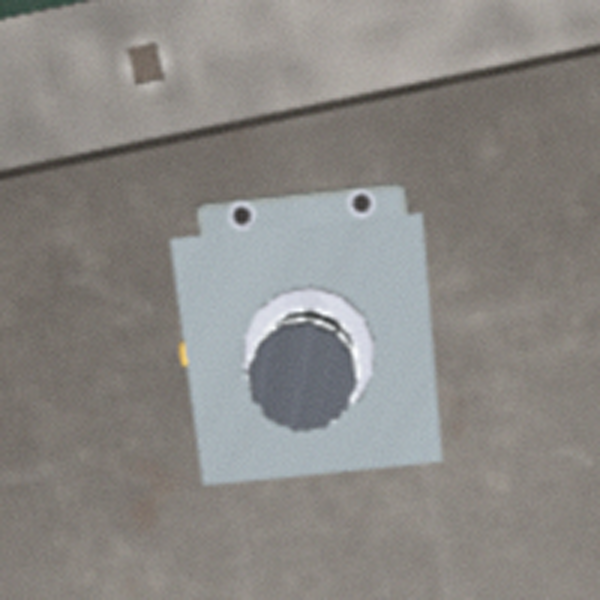

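The dark top of the handle is at crop (302,376), which is full-image (304.7,185.3). The collar rim is centred near crop (310,353), and the housing's top-face corners are at (172,240), (423,214), (442,460) and (204,485).

```bash
python3 - <<'E'
from h import *
d=np.load("w7.npz"); v=(snapshot("wrist"),d["R"],d["t"]); f=lambda p:(p[0]/3+204-.3,p[1]/3+60-.3)
c=d["c"]; hs=cv2.cvtColor(c,cv2.COLOR_RGB2GRAY)[60:260,204:404]
m=((hs<115)*255).astype(np.uint8)[100:150,75:125]; cs,_=cv2.findContours(m,cv2.RETR_EXTERNAL,cv2.CHAIN_APPROX_NONE)
k=max(cs,key=cv2.contourArea); (x,y),r=cv2.minEnclosingCircle(k); M=cv2.moments(k); print("circ",x+279,y+160,r,M['m10']/M['m00']+279,M['m01']/M['m00']+160)
print("handle",ray(v,f((302,376)),.1225),"collar",ray(v,f((310,353)),.0765))
Q=np.array([ray(v,f(p),.07) for p in [(172,240),(423,214),(442,460),(204,485)]]);print("house",Q.mean(0),np.round(Q,4).tolist())
print(need((.437,-.016,.30),-11))
E
```

```text
circ 304.96391677856445 183.08419227600098 19.3267765045166 304.31926707384787 184.60892096983156
handle [ 0.44062627 -0.01701299  0.1225    ] collar [ 0.44080599 -0.01751531  0.0765    ]
house [ 0.44016979 -0.01727005  0.07      ] [[0.4748, 0.0113, 0.07], [0.4687, -0.0521, 0.07], [0.4058, -0.0459, 0.07], [0.4115, 0.0176, 0.07]]
(array([ 1.38, -0.31,  3.74]), np.float64(-0.03))
```

```bash
H="python3 -m handwheel"
$H '[[0,0.77,-0.16,0,0,0,0],[0,0.76,-0.15,0,0,0,0],[0,0,0,1,0,0,0],[0,0,0,1,0,0,0],[0,0,0,1,0,0,0]]'
$H '[[0,0,0,0.8,0,0,0],[0,0,0,0.8,0,0,0],[0,0,0,0.7,0,0,0],[0,0,0,0,0,0,0]]'
$H '[[-1,0,0,0,0,0,0],[-1,0,0,0,0,0,0],[-1,0,0,0,0,0,0],[-1,0,0,0,0,0,0],[-1,0,0,0,0,0,0]]'
python3 -c "
from plant import *
o=get_obs();print(o['moment'],o['force'],o['tool_pos'])"
```

```text
clock: 23.62
tool_pos: [0.4415, -0.0156, 0.3175]
orientation: [180.0, 0.0, -11.0]
force: [0.3, 0.5, -0.0]
opening: 0.0438
gripper_force: 0.0
clock: 24.12
tool_pos: [0.4409, -0.0158, 0.2598]
orientation: [179.9, 0.2, -11.0]
force: [0.6, 0.5, 0.9]
opening: 0.0436
gripper_force: 0.0
clock: 24.75
tool_pos: [0.4413, -0.0159, 0.2615]
orientation: [-180.0, -0.1, -11.0]
force: [-1.1, -0.7, 6.1]
opening: 0.0238
gripper_force: 30.0
[-0.17335     0.26058595  0.00815277] [-1.12220477 -0.74044836  6.12641596] [ 0.44126304 -0.0158892   0.26149746]
```

```bash
H="python3 -m handwheel"
$H '[[-1,0,0,-0.1,0,0,0],[-1,0,0,-0.1,0,0,0],[-1,0,0,-0.1,0,0,0],[-1,0,0,-0.1,0,0,0],[-1,0,0,0,0,0,0]]'
python3 - <<'E'
from h import *
o=get_obs();print(o['moment'],o['force'],o['tool_pos'])
v=cam("top");c=cv2.cvtColor(v[0]["color"],cv2.COLOR_RGB2HSV)
v=cam("scene");c=v[0]["color"].astype(int);p=proj(v,(.44,-.017,.09)).astype(int);print(p)
w=c[p[1]-30:p[1]+40,p[0]-30:p[0]+30];print("red px",((w[...,0]-w[...,1]>40)&(w[...,0]-w[...,2]>40)).sum())
E
```

```text
clock: 25.38
tool_pos: [0.4409, -0.0159, 0.2711]
orientation: [-180.0, 0.0, -11.1]
force: [0.5, -1.2, -1.1]
opening: 0.0234
gripper_force: 30.0
[-0.24502423 -0.13813857  0.02683915] [ 0.48418215 -1.16268837 -1.12243632] [ 0.44089134 -0.01593909  0.27106227]
[351 235]
red px 1
```

```bash
H="python3 -m handwheel"
$H '[[-1,0,0,-0.15,0,0,0],[-1,0,0,-0.15,0,0,0],[-1,0,0,-0.15,0,0,0],[-1,0,0,-0.15,0,0,0],[-1,0,0,-0.15,0,0,0]]'
$H '[[-1,0,0,-0.07,0,0,0],[-1,0,0,0,0,0,0],[-1,0,0,0,0,0,0]]'
python3 - <<'E'
from h import *
o=get_obs();print(o['moment'],o['force'],o['tool_pos'])
v=cam("scene");c=v[0]["color"];p=proj(v,(.44,-.017,.09)).astype(int)
i=c.astype(int);y0,x0=p[1]-40,p[0]-40
w=i[y0:y0+90,x0:x0+80];r=(w[...,0]-w[...,1]>35)&(w[...,0]-w[...,2]>35);b=(w[...,2]-w[...,0]>60)
for n,m in(("red",r),("blue",b)):
    q=np.argwhere(m);print(n,len(q),(q.min(0)+[y0,x0],q.max(0)+[y0,x0]) if len(q) else "")
for z in(.07,.079,.089,.101): print(z,proj(v,(.44,-.017,z)))
v0=cv2.imread("pics/scene0.png").astype(int)[:,:,::-1]
# housing column profile below mouth, before/after
print("housing diff",abs(v0-i)[248:275,330:372].mean(), abs(v0-i)[248:275,300:330].mean())
cv2.imwrite("pics/fin.png",cv2.resize(c[y0-20:y0+80,x0-20:x0+100,::-1],None,fx=5,fy=5,interpolation=cv2.INTER_CUBIC))
E
```

```text
clock: 26.1
tool_pos: [0.4409, -0.0159, 0.29]
orientation: [-180.0, -0.0, -11.1]
force: [-0.0, -0.3, -2.2]
opening: 0.0237
gripper_force: 30.0
clock: 26.48
tool_pos: [0.4409, -0.016, 0.2913]
orientation: [180.0, 0.0, -11.1]
force: [-0.3, -0.1, -3.0]
opening: 0.0233
gripper_force: 30.0
[-0.05221443 -0.00659474 -0.01194089] [-0.29011279 -0.10294824 -2.99548514] [ 0.44089667 -0.0159646   0.29130081]
red 114 (array([200, 315]), array([243, 367]))
blue 0 
0.07 [351.29849284 241.03337989]
0.079 [351.36373487 238.47475861]
0.089 [351.43664782 235.61530376]
0.101 [351.52473505 232.16075382]
housing diff 4.3768371546149325 5.641563786008231
```

```bash
python3 - <<'E'
from h import *
v=cam("scene");i=v[0]["color"].astype(int)
w=i[222:252,340:364];r=(w[...,0]-w[...,1]>35)&(w[...,0]-w[...,2]>35);q=np.argwhere(r)+[222,340]
print(len(q),q.min(0),q.max(0)); print(i[226:252,351].tolist())
v0=cv2.imread("pics/scene0.png").astype(int)[:,:,::-1]
d=abs(v0-i).sum(2)[225:275,325:375]; print("changed px rows>245:",(d[20:]>60).sum())
E
```

```text
20 [236 348] [239 353]
[[82, 83, 84], [84, 85, 85], [83, 84, 85], [115, 117, 118], [127, 129, 130], [133, 134, 142], [175, 178, 190], [166, 166, 172], [141, 139, 141], [138, 138, 138], [146, 125, 124], [158, 79, 77], [168, 59, 53], [158, 85, 84], [143, 124, 125], [137, 137, 137], [153, 159, 162], [174, 187, 195], [176, 189, 196], [176, 189, 196], [174, 187, 193], [152, 162, 165], [116, 119, 117], [116, 120, 119], [116, 120, 118], [115, 119, 116]]
changed px rows>245: 0
```

```bash
python3 -c "
from plant import *
print(close_job())"
```

```text
the job is handed in; nothing more can be done
None
```

The loose bolt is in the bolt tray and the loose nut is in the nut tray. The gauge is gripped and held about 30 mm up, red ring clear above the housing, no blue showing and the housing unmoved; I handed the job in at about 26.5 s, with no verdict returned.

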